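Put the torpedo level away in the free drawer bay

TASK

Put the aluminium torpedo level away: take it out of the low rack and set it, without dropping it, in whichever of the drawer's three bays is free, fully down on the bay's floor and standing upright on its long edge as it stands now. Leave the other things where they are.

Things in the scene. Friction and masses are not known exactly. Their poses are not given: they have to be found in the camera images.
- level_center (a point): Centre (half-way up) of the torpedo level: aluminium bar 190 mm long (its x), 22 mm thick (y), 40 mm high (z up), 0.2 to 0.33 kg, black end caps, three green vials. It stands on its long edge on the worktop in one of the rack's two slots; 70 mm of it stick out along its -x, the rest is under the roof, so at first only that end can be gripped. It slides easily. Either way round in the bay is fine.
- rack_mouth (a point): Point on the worktop midway between the mouths of the low fixed grey rack; its -x points out of them, z up. Two slots without floor, 80 mm wide, centred 45 mm either side (y), 120 mm deep, roof underside 62 mm up; rack 131 mm high, 190 mm wide. Level in one slot, rubbing block in the other, by chance. The worktop is clear for 130 mm beyond the level's tip.
- drawer_mid (a point): Centre of the open drawer's floor, 6 mm above the worktop; x points into the shelf unit, z up. Drawer 250 by 330 mm with 50 mm walls; the unit behind it (from x = 135 mm, 84 mm high, clear lid over clips) is fixed. Three equal bays lie across it at y = 100, 0 and -100 mm; the pliers lie in one, the joint gauge in another, the third is empty: by chance which.
- bay_a_floor (a point): Floor centre (top face, 11 mm above the worktop) of the left (+y of the drawer) bay; x along it, y across, z up. Clear room 206 by 38 mm between grey cheeks 38 mm high, 29 mm wide, which fill the first and last 71 mm of its length; the middle 64 mm is open on both sides down to the floor, for fingers, so a thing as high as the level can be set in only if held by its middle. May be empty or taken.
- bay_b_floor (a point): Floor centre (top face, 11 mm above the worktop) of the middle bay; x along it, y across, z up. Clear room 206 by 38 mm between grey cheeks 38 mm high, 29 mm wide, which fill the first and last 71 mm of its length; the middle 64 mm is open on both sides down to the floor, for fingers, so a thing as high as the level can be set in only if held by its middle. May be empty or taken.
- bay_c_floor (a point): Floor centre (top face, 11 mm above the worktop) of the right (-y of the drawer) bay; x along it, y across, z up. Clear room 206 by 38 mm between grey cheeks 38 mm high, 29 mm wide, which fill the first and last 71 mm of its length; the middle 64 mm is open on both sides down to the floor, for fingers, so a thing as high as the level can be set in only if held by its middle. May be empty or taken.
- pliers_center (a point): Centre of the orange levelling pliers, 172 mm long (x), 34 mm wide, 22 mm thick, lying in one of the bays. Leave alone.
- gauge_center (a point): Centre of the blue plastic joint gauge, a stepped bar 150 mm long (x), 30 mm wide, 14 mm thick, lying in another of the bays. Leave alone.
- rubbing_block_center (a point): Centre of the rubbing block, black rubber below and wood above, 150 mm long (x), 30 mm wide, 38 mm high, standing in the rack's other slot, 90 mm from the level, with 50 mm sticking out. Leave alone.
- jar: White jar with a black cap, 70 mm across, 90 mm high; origin under its centre. Leave alone.
- mug: Blue mug, 80 mm across, 90 mm high; origin under its centre. Leave alone.
- mallet: Rubber mallet 260 mm long with a wooden handle, lying on the right; origin under its middle. Leave alone.
- trowel: Small notched trowel lying flat on the right, beyond the drawer, 130 mm by 96 mm, 48 mm high with its grip; origin under its centre. Leave alone.
There are look-alikes about, which are no part of the job. What is shaped like the part that bears level_center but purple is not meant.

How it is judged (in metres and radians):
At the end, for the whole second after the job is handed in: The level stands upright (within 0.12 rad) and at rest on the floor of the bay that was free, its centre within 12 mm of the bay's centre line and middle and 15 to 24 mm above the bay floor, its length along the bay within 0.15 rad, released; every other thing is within 20 mm of where it was (((x of level_center in the frame of bay_a_floor between -0.012 and 0.012 m and y of level_center in the frame of bay_a_floor between -0.012 and 0.012 m and z of level_center in the frame of bay_a_floor between 0.015 and 0.024 m and angle between the x axis of level_center and the x axis of bay_a_floor, either way round below 0.15 rad) or (x of level_center in the frame of bay_b_floor between -0.012 and 0.012 m and y of level_center in the frame of bay_b_floor between -0.012 and 0.012 m and z of level_center in the frame of bay_b_floor between 0.015 and 0.024 m and angle between the x axis of level_center and the x axis of bay_b_floor, either way round below 0.15 rad) or (x of level_center in the frame of bay_c_floor between -0.012 and 0.012 m and y of level_center in the frame of bay_c_floor between -0.012 and 0.012 m and z of level_center in the frame of bay_c_floor between 0.015 and 0.024 m and angle between the x axis of level_center and the x axis of bay_c_floor, either way round below 0.15 rad)) and angle between level_center's own z axis and vertical below 0.12 rad and linear speed of level below 0.02 m/s and distance of each of pliers_center, gauge_center, rubbing_block_center, jar, mug, mallet, trowel from where it was at the start of the episode below 0.02 m); the robot touches nothing.
It fails at once if the level is dropped (falls free, out of the fingers, faster than 0.5 m/s, about 13 mm of fall) (contact force between the fingers and level below 0.05 N and linear speed of level above 0.5 m/s).
It fails at once if another thing (pliers, joint gauge, rubbing block, jar, mug, mallet or trowel) is moved more than 20 mm (distance of any of pliers_center, gauge_center, rubbing_block_center, jar, mug, mallet, trowel from where it was at the start of the episode above 0.02 m).
It also fails if it takes over 51 s, if anything falls off the work surface, if the arm or the gripper's body presses on something with over 40 N, if the wrist force passes 120 N, or if a joint passes its speed limit or range.

ROBOT

A 6-joint arm with a two-finger parallel gripper is mounted at the origin on the work surface. World frame = base frame: x ahead of the robot, y to its left, z up, the work surface at z = 0. Lengths are in mm, angles in rad, forces in N, time in s.
With the tool pointing down it reaches from about 275 to 750 mm from the base axis. Payload 10.2 kg.
Tool frame: the origin (TCP) lies at the very end of the fingers, on their centre line; the grasp point (between the pads) lies ctrl.hold_point_z behind it (ctrl.hold_point_z is the distance from the TCP to the grasp point, in mm); z points along the fingers, y is the direction in which the jaws open and shut (so a half turn about z gives the same grasp; the last joint's range is limited). The gripper opens to 85 mm and grips with 20 to 120 N. Pads are 22 mm wide; open, the fingers measure 114 mm over their backs; the gripper's body (76 mm by 85 mm) begins 54 mm behind the grasp point. The pads swing forward as they close: fully open they stand 13 mm farther back than shut.
Start: joints at [-1.424, 0.313, 1.498, -0, 1.331, -0.223], TCP at [189.738, -489.521, 231.294] pointing down, gripper open.
Joint ranges: [-2.94, 2.94], [-0.97, 2.17], [0.19, 2.56], [-1.23, 4.37], [0.02, 3.11], [-2.88, 2.88]. Speed limits (rad/s): [2.39, 2.39, 3.01, 3.14, 3.14, 3.14].

INTERFACE

Orientations are given as a rotation vector (axis times angle).
In Python, from bench import ctrl gives the robot as it stands.
- The arm moves only by the tool send_rows, never from a script. Its argument "targets" is a list of rows, each a list of 7 numbers: the shift along the world's x, y, z in m, then the turn, a rotation vector about the world's x, y, z in degrees, then the opening, from 0 (shut) to 1 (fully open). A call has 1 to 20 rows; each row shifts and turns the commanded pose from where the row before left it; what a row does not reach is not made up. A row lasts 1/10 s, in which the tool goes at most 50 mm and 8.59 degrees, less where a joint would pass 70% of its speed; a pose out of reach is approached as far as the arm can. A call with a gripper value outside its range is refused whole. The fingers move at their own pace and stop on an object; "newtons" is the grip in N (left out, the last holds). Time passes only in rows, so rows that do not move let the fingers close. It gives the time, the measured TCP pose, the force and the opening at its end, in the units of the state.
- ctrl.get_obs(): the state, without advancing time (a new reading comes with each control period).
- ctrl.get_image(name): name is "scene" or "side" or "wrist"; returns a dict with "color" (420x560x3 uint8, red, green, blue), "depth" (420x560 float32, mm along the optical axis (not along the pixel's ray), 0 where there is no reading), "mtx" (3x3 intrinsics, pixels), "rvec" (rotation vector, rad) and "tvec" (3), from world to camera coordinates, as OpenCV has them; the wrist camera has in their place "hand_eye" (4x4, takes a point from camera to tool coordinates, whose origin is the TCP and whose axes are the flange's). Camera axes: x right, y down, z forward; pixel columns grow to the right and rows downward; lengths in mm; the calibration is good to about 2 mm. A picture is of the moment at which its call begins: read the wrist's pose just before it.
- ctrl.close_job(): hands the job in, once; it reports no verdict.
Trained networks look in the newest picture that a camera, given by its name, has taken for a name from the list of things; names that differ only in an ending like _2 or _b are one class to them, and where a whole thing is asked for, a point or a joint stands for the part that bears it (a point fixed in the world has none). Each returns a list of dicts, best first, with "confidence" (0 to 1); they miss things now and then, are a little off and sometimes report something else, mostly with a low value. They report only what shows in the picture. A call takes as long as a camera call. They do not tell look-alikes from the thing itself.
- ctrl.boxes_of(camera, target): "bbox" ([centre column, centre row, width, height] in pixels, round what is visible of it).
- ctrl.regions_of(camera, target): "region" (420x560 bool, what is visible of it) and "bbox" ([centre column, centre row, width, height] in pixels, round what is visible of it).
- ctrl.spot_point(camera, target): "centre" ([column, row] in pixels: a listed point, or the origin of a listed thing).
The state is a dict: "t": time; "q": joint angles; "joint_vel": joint speeds; "joint_torque": joint torques, N m; "tcp_pos": TCP position; "ee_rot": TCP orientation; "ft_force": force on the tool from outside, world axes, zero at the start; "torque": the same for the moment, N m; "grip_width": opening from 0.0 (shut) to 1.0 (fully open).
Only numpy, scipy, OpenCV 4.12 (cv2) and the standard library are available. Lean on these libraries where they do the work, as an engineer would, in place of code of your own. Each camera call takes 0.05 s, during which the arm holds its last target.

## Working session

There is one attempt and no reset: what is moved stays moved. The work goes in short steps, Python scripts to look and compute and a tool call to move; the robot and the scene stay as the last step left them, time stands still between calls to the robot, and variables do not carry over. Pictures are saved under pics/ and viewed, and the job is handed in when it is done.

Besides the shell and the picture viewer there is one more tool, called as name([rows], argument=value, ...), one row to a line, values as JSON. send_rows: Moves the arm, as the interface text tells. Its arguments: {"type":"object","properties":{"targets":{"type":"array"},"newtons":{"type":"number"}},"required":["targets"]}

```bash
ls; mkdir -p pics
python3 - <<'E'
from bench import ctrl
import cv2
print(ctrl.get_obs(), ctrl.hold_point_z)
for n in ["scene","side"]:
    im=ctrl.get_image(n); cv2.imwrite(f"pics/{n}0.png",im["color"][:,:,::-1]); print(n,im["mtx"],im["rvec"],im["tvec"])
    for t in ["level_center","rack_mouth","drawer_mid","bay_a_floor","bay_b_floor","bay_c_floor","pliers_center","gauge_center","rubbing_block_center"]:
        print(t,[(r["centre"],round(r["confidence"],2)) for r in ctrl.spot_point(n,t)][:3])
print(ctrl.get_obs()["t"])
E
```

```text
pics
{'t': 0.0, 'q': array([-1.42439837e+00,  3.13458427e-01,  1.49840385e+00,  3.14155047e-06,
        1.33099822e+00, -2.23364366e-01]), 'joint_vel': array([-0.00016062, -0.00063349,  0.0011735 ,  0.00014844,  0.00024584,
        0.00030731]), 'joint_torque': array([ 6.50095553e-04, -4.12261248e+01, -2.59745032e+01, -1.40197139e-04,
        4.06917301e-03,  7.16358471e-06]), 'tcp_pos': array([ 189.70217288, -489.26723788,  230.7432728 ]), 'ee_rot': array([-3.08680898e+00, -5.77284075e-01, -8.13775922e-05]), 'ft_force': array([-0.14268982,  0.47144206,  0.01358003]), 'torque': array([-0.00973495, -0.01899198, -0.06395633]), 'grip_width': 0.9978354618343712} 18.700000000000003
scene [[423.8098413    0.         280.06630802]
 [  0.         423.8098413  216.48896385]
 [  0.           0.           1.        ]] [ 1.94334464  1.3593685  -0.60044375] [-127.92737427 -307.47795991 1538.95592264]
level_center [([317.8, 175.7], 0.87), ([399.8, 203.9], 0.75)]
rack_mouth [([384.9, 205.3], 0.8)]
drawer_mid []
bay_a_floor [([277.5, 247.2], 0.87)]
bay_b_floor [([242.3, 248.4], 0.57)]
bay_c_floor [([202.4, 254.7], 0.84), ([405.4, 205.0], 0.52)]
pliers_center [([201.7, 251.0], 0.97), ([278.5, 248.2], 0.71), ([98.3, 269.8], 0.57)]
gauge_center [([241.1, 248.8], 0.88)]
rubbing_block_center [([385.3, 186.5], 0.7)]
side [[424.39135219   0.         278.48897989]
 [  0.         424.39135219 209.56569241]
 [  0.           0.           1.        ]] [ 0.7617891  -2.67183165  1.02372631] [ 406.22019332  285.00604007 1226.68212647]
level_center [([287.9, 279.3], 0.97)]
rack_mouth []
drawer_mid [([376.5, 179.2], 0.31), ([277.4, 187.9], 0.28)]
bay_a_floor [([265.0, 209.8], 0.65)]
bay_b_floor [([278.3, 192.2], 0.86)]
bay_c_floor [([300.6, 176.2], 0.85), ([298.4, 173.4], 0.17)]
pliers_center [([294.9, 178.6], 0.75)]
gauge_center [([276.1, 189.6], 0.69)]
rubbing_block_center [([276.6, 186.4], 0.46)]
1.0
```

View pics/scene0.png

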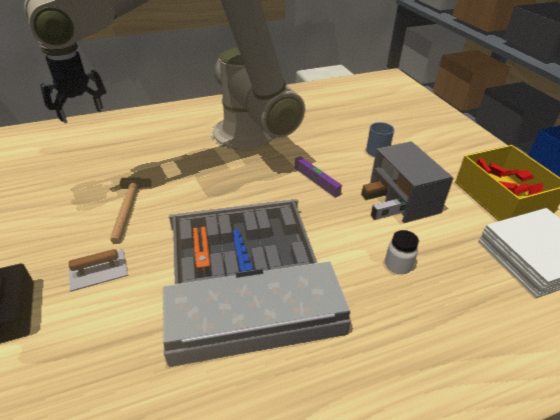

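View pics/side0.png

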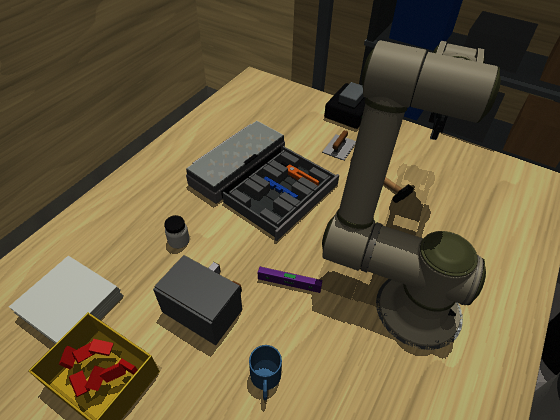

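```bash
cat > h.py <<'E'
import numpy as np, cv2
from scipy.spatial.transform import Rotation as R
def load(n):
    return dict(np.load(n))
def world(im):
    d=im["depth"]; K=im["mtx"]
    v,u=np.mgrid[:420,:560]
    pc=np.stack([(u-K[0,2])/K[0,0]*d,(v-K[1,2])/K[1,1]*d,d],-1)
    Rm=cv2.Rodrigues(im["rvec"])[0]
    w=(pc-im["tvec"].ravel())@Rm
    w[d==0]=np.nan
    return w
E
python3 - <<'E'
from bench import ctrl
from h import *
im=ctrl.get_image("scene"); np.savez("s0.npz",**im)
w=world(im)
for n,(u,v) in dict(lvl_tip=(375,212),lvl2=(385,209),lvl3=(395,206),blk=(372,190),rackroof=(410,165),bayA=(277,247),bayAm=(270,243),plier=(202,250),gauge=(241,249),purp=(318,176),jar=(404,242),mug=(380,130),table=(330,230)).items(): print(n,w[v,u].round(1))
c=im["color"][130:330,150:460]; cv2.imwrite("pics/crop.png",cv2.resize(c[:,:,::-1],None,fx=2.5,fy=2.5,interpolation=cv2.INTER_CUBIC))
# level points: z 30..50, in a window
m=np.zeros((420,560),bool); m[175:225,355:440]=1
for lo,hi in((20,50),(120,140)):
    s=m&(w[...,2]>lo)&(w[...,2]<hi) if lo<100 else (w[...,2]>lo)&(w[...,2]<hi)&(np.arange(560)[None]>350)&(np.arange(560)[None]<470)&(np.arange(420)[:,None]>130)
    p=w[s][:,:2].astype(np.float32)
    print(lo,len(p),cv2.minAreaRect(p))
# drawer walls rim z 45..60
s=(w[...,2]>40)&(w[...,2]<66)&(np.arange(560)[None]>150)&(np.arange(560)[None]<330)&(np.arange(420)[:,None]>190)&(np.arange(420)[:,None]<300)
p=w[s]; print(p.min(0),p.max(0)); print(cv2.minAreaRect(p[:,:2].astype(np.float32)))
s=(w[...,2]>75)&(np.arange(560)[None]>150)&(np.arange(560)[None]<360)&(np.arange(420)[:,None]>250)
p=w[s]; print("unit",cv2.minAreaRect(p[:,:2].astype(np.float32)))
E
```

```text
lvl_tip [575.8 203.   25. ]
lvl2 [582.2 229.2  33.4]
lvl3 [578.2 264.1  31.3]
blk [497.5 236.1  36. ]
rackroof [536.5 315.7 130.4]
bayA [599.8 -94.5  12.2]
bayAm [ 578.7 -106.1   10.7]
plier [ 544.4 -277.    10.9]
gauge [ 588.6 -186.3   25.8]
purp [374.9 120.1  30.1]
jar [756.4 164.8  89.9]
mug [245.  405.5  63.6]
table [5.769e+02 6.740e+01 4.000e-01]
20 995 ((549.8810424804688, 270.66180419921875), (218.2236328125, 152.39297485351562), 23.33123207092285)
120 1869 ((525.3211669921875, 334.8053894042969), (193.0779266357422, 130.6440887451172), 0.2935533821582794)
[ 426.4893728  -359.92742711   40.00937679] [712.44806976   9.40931842  54.8156619 ]
((569.3155517578125, -179.43850708007812), (349.3930969238281, 244.3590850830078), 81.79051971435547)
unit ((787.5571899414062, -212.5829620361328), (369.3424987792969, 150.9485321044922), 81.51546478271484)
```

View pics/crop.png

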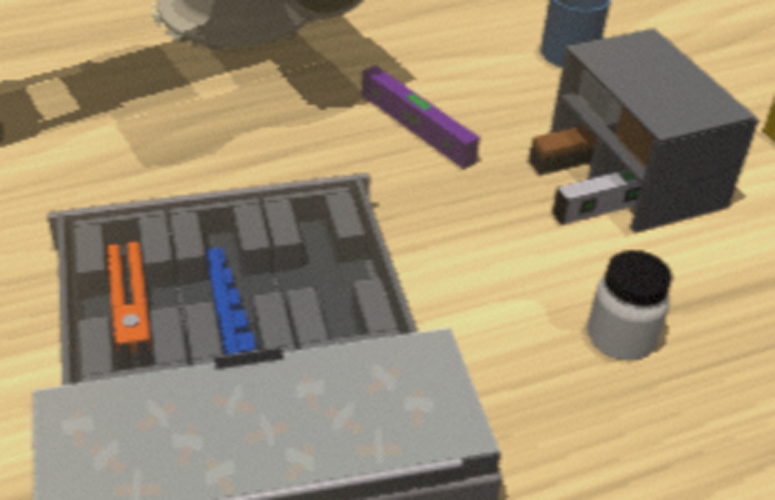

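send_rows([
  [0.028, 0.028, 0.01, 0, 0, 5, 1],
  [0.028, 0.028, 0.01, 0, 0, 5, 1],
  [0.028, 0.028, 0.01, 0, 0, 5, 1],
  [0.028, 0.028, 0.01, 0, 0, 5, 1],
  [0.028, 0.028, 0.01, 0, 0, 5, 1],
  [0.028, 0.028, 0.01, 0, 0, 5, 1],
  [0.028, 0.028, 0.01, 0, 0, 5, 1],
  [0.028, 0.028, 0.01, 0, 0, 5, 1],
  [0.028, 0.028, 0.01, 0, 0, 5, 1],
  [0.028, 0.028, 0.01, 0, 0, 5, 1],
  [0.028, 0.028, 0.01, 0, 0, 5, 1],
  [0.028, 0.028, 0.01, 0, 0, 5, 1],
  [0, 0, 0, 0, 0, 0, 1],
  [0, 0, 0, 0, 0, 0, 1],
])

```text
t: 2.45
tcp_pos: [525.9, -153.2, 351.0]
ee_rot: [-2.385, -2.045, 0.001]
ft_force: [-0.3, -0.7, -0.3]
grip_width: 1.002
```

```bash
cat >> h.py <<'E'
def wristworld(im,o):
    d=im["depth"]; K=im["mtx"]
    v,u=np.mgrid[:420,:560]
    pc=np.stack([(u-K[0,2])/K[0,0]*d,(v-K[1,2])/K[1,1]*d,d],-1)
    H=im["hand_eye"]; p=pc@H[:3,:3].T+H[:3,3]
    w=p@R.from_rotvec(o["ee_rot"]).as_matrix().T+o["tcp_pos"]
    w[d==0]=np.nan
    return w
E
python3 - <<'E'
from bench import ctrl
from h import *
o=ctrl.get_obs(); im=ctrl.get_image("wrist"); np.savez("w1.npz",**im,ee_rot=o["ee_rot"],tcp_pos=o["tcp_pos"])
print(o["tcp_pos"],o["ee_rot"],o["q"],im["hand_eye"],im["mtx"])
cv2.imwrite("pics/w1.png",im["color"][:,:,::-1])
for t in ["drawer_mid","bay_a_floor"]: print(t,[(r["centre"],round(r["confidence"],2)) for r in ctrl.spot_point("wrist",t)])
E
```

```text
[ 525.86886509 -153.19187042  351.01113998] [-2.38465413e+00 -2.04484698e+00  5.94257144e-04] [-4.97303143e-01  3.15359039e-01  1.18829864e+00 -2.61567469e-04
  1.63831221e+00 -3.44191578e-01] [[ 2.27726194e-04 -9.49183539e-01 -3.14722985e-01  8.10737094e+01]
 [ 9.99999623e-01 -4.74250492e-05  8.66607134e-04 -6.07642078e-01]
 [-8.37494980e-04 -3.14723064e-01  9.49183171e-01 -1.42361424e+02]
 [ 0.00000000e+00  0.00000000e+00  0.00000000e+00  1.00000000e+00]] [[365.57180307   0.         281.31139993]
 [  0.         365.57180307 206.42139182]
 [  0.           0.           1.        ]]
drawer_mid []
bay_a_floor [([323.4, 86.1], 0.67)]
```

View pics/w1.png

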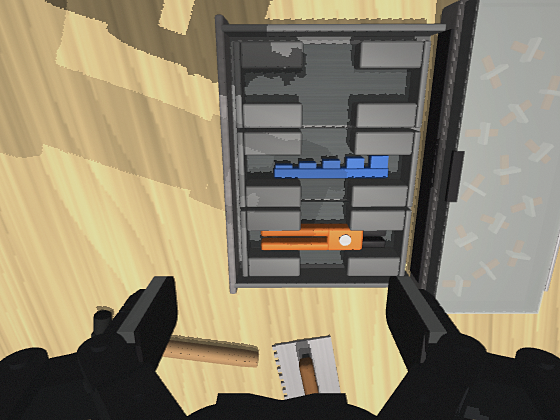

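Run:
```python
from h import *
d=load("w1.npz"); w=wristworld(d,d)
for u,v in [(330,85),(272,55),(390,55),(272,115),(386,115),(100,250)]: print((u,v),w[v,u].round(1))
# cheek tops
z=w[...,2]
m=((z>42)&(z<53)).astype(np.uint8)
m=cv2.morphologyEx(m,cv2.MORPH_OPEN,np.ones((9,9)))
n,l,s,c=cv2.connectedComponentsWithStats(m)
cs=[]
for i in range(1,n):
    if s[i,4]>600:
        p=w[l==i]; r=cv2.minAreaRect(p[:,:2].astype(np.float32))
        print(s[i],np.round(r[0],1),np.round(r[1],1),round(r[2],1),np.median(p[:,2]).round(1))
im=load("s0.npz"); W=world(im); c=im["color"].astype(int); 
g=(c.max(-1)-c.min(-1)<40)&(W[...,0]>545)&(W[...,0]<610)&(W[...,1]<268)&(W[...,1]>180)&(W[...,2]>12)&(W[...,2]<55)
p=W[g]; print(len(p),p.min(0),p.max(0),np.median(p,0))
t=p[p[:,2]>36]; print("top",len(t),cv2.minAreaRect(t[:,:2].astype(np.float32)), np.median(t,0))
print(p[np.argsort(p[:,1])][:6].round(0))
```

```text
(330, 85) [598.2 -82.1  11.1]
(272, 55) [532.4 -39.6  49.3]
(390, 55) [663.9 -59.8  48.6]
(272, 115) [ 521.9 -104.4   49.6]
(386, 115) [ 654.9 -124.9   49.8]
(100, 250) [ 236.8 -261.4   -1. ]
[ 215   16  101   46 1251] [527.7 -22. ] [ 46.4 111.2] 81.0 49.3
[ 234   41   69   28 1822] [528.  -38.2] [28.6 77.5] 81.3 48.6
[ 359   41   71   28 1897] [669.2 -60.1] [28.4 79.1] 81.2 48.7
[ 236  103   66   25 1497] [ 517.5 -104. ] [27.8 78.1] 81.2 48.7
[ 356  103   67   25 1532] [ 659.1 -125.9] [28.  79.1] 81.2 48.7
[ 237  131   65   25 1483] [ 512.8 -137.1] [29.4 78.2] 81.5 48.6
[ 354  131   66   24 1517] [ 654.1 -158. ] [28.2 78.7] 80.7 48.7
[ 239  185   62   22 1339] [ 502.8 -202.6] [28.7 78. ] 81.0 48.7
[ 352  184   62   23 1272] [ 644.5 -224.3] [28.7 78.3] 81.2 48.7
[ 240  209   61   22 1236] [ 498.  -235.5] [29.2 78.3] 81.3 48.7
[ 353  209   58   22 1199] [ 640.9 -257.3] [30.3 74.2] 80.0 48.8
[242 256  51  20 973] [ 483.  -300.2] [28.4 68.2] 80.7 48.6
[355 256  51  20 996] [ 634.4 -323.4] [29.4 68.6] 83.2 48.8
299 [558.37812431 200.36079035  12.03247365] [584.70130044 267.87757839  43.64263006] [579.2690064  229.65432628  34.26901064]
top 140 ((570.8040771484375, 233.8180694580078), (25.612018585205078, 65.91871643066406), 2.1278269290924072) [572.91793034 234.38945472  39.94529396]
[[577. 200.  19.]
 [564. 201.  41.]
 [569. 201.  42.]
 [569. 201.  24.]
 [580. 201.  25.]
 [580. 201.  22.]]
```

send_rows([
  [0.005, 0.038, -0.01, 0, 0, 1, 1],
  [0.005, 0.038, -0.01, 0, 0, 1, 1],
  [0.005, 0.038, -0.01, 0, 0, 1, 1],
  [0.005, 0.038, -0.01, 0, 0, 1, 1],
  [0.005, 0.038, -0.01, 0, 0, 1, 1],
  [0.005, 0.038, -0.01, 0, 0, 1, 1],
  [0.005, 0.038, -0.01, 0, 0, 1, 1],
  [0.005, 0.038, -0.01, 0, 0, 1, 1],
  [0.005, 0.038, -0.01, 0, 0, 1, 1],
  [0, 0, 0, 0, 0, 0, 0.8],
  [0, 0, 0, 0, 0, 0, 0.8],
])

```text
t: 3.7
tcp_pos: [570.6, 187.9, 261.0]
ee_rot: [-2.218, -2.224, 0.001]
ft_force: [0.0, -0.9, -0.1]
grip_width: 0.797
```

Run:
```python
from bench import ctrl
from h import *
o=ctrl.get_obs(); im=ctrl.get_image("wrist"); np.savez("w2.npz",**im,ee_rot=o["ee_rot"],tcp_pos=o["tcp_pos"])
print(o["tcp_pos"],o["ee_rot"],o["q"],o["grip_width"])
cv2.imwrite("pics/w2.png",im["color"][:,:,::-1])
w=wristworld(im,o)
rs=ctrl.regions_of("wrist","level_center")
for r in rs:
    print(r["bbox"],r["confidence"])
    p=w[r["region"]]; t=p[(p[:,2]>34)&(p[:,2]<46)]
    if len(t)>10: print(len(t),cv2.minAreaRect(t[:,:2].astype(np.float32)),np.median(t,0),t.min(0),t.max(0))
```

```text
[570.6418957  187.86092254 261.00564904] [-2.21822208e+00 -2.22439126e+00  1.31356174e-03] [ 1.23378911e-01  4.67204511e-01  1.19942868e+00 -3.69064330e-04
  1.47573373e+00  1.20636810e-01] 0.7967462124339307
[92.7, 221.3, 176.2, 73.7] 0.91
3513 ((361.20025634765625, 124.78147888183594), (192.802978515625, 22.419147491455078), 17.542560577392578) [365.76649012 127.01936385  39.60684781] [266.62745814  87.08011648  34.01673241] [455.71320023 164.2323461   42.16863114]
[282.0, 117.2, 19.8, 75.2] 0.56
1677 ((570.756591796875, 238.34445190429688), (21.464008331298828, 70.54054260253906), 0.7583372592926025) [570.81156309 240.52995285  39.66070856] [559.99779885 203.14960602  36.19632469] [581.89542373 273.55816467  42.11339722]
[215.2, 43.2, 288.5, 81.4] 0.3
12 ((554.081298828125, 273.0375671386719), (131.24017333984375, 0.08563341200351715), 0.5354225039482117) [614.60917614 273.59739024  44.54691488] [488.4642174  272.40090099  37.32363141] [619.6988485  273.61495829  45.13628631]
```

View pics/w2.png

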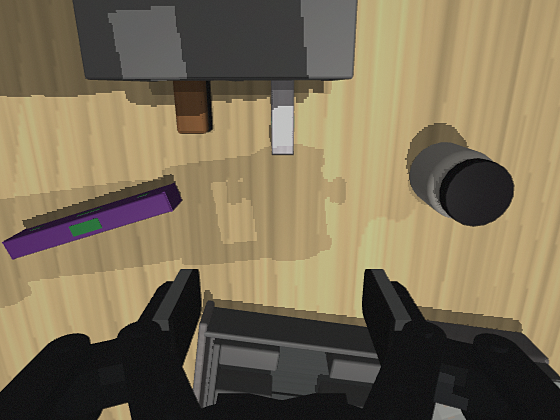

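send_rows([
  [0, 0.013, -0.02, 0, 0, 0.6, 0.7],
  [0, 0.013, -0.03, 0, 0, 0, 0.7],
  [0, 0, -0.04, 0, 0, 0, 0.7],
  [0, 0, -0.04, 0, 0, 0, 0.7],
  [0, 0, -0.04, 0, 0, 0, 0.7],
  [0, 0, -0.03, 0, 0, 0, 0.7],
  [0, 0, -0.02, 0, 0, 0, 0.7],
  [0, 0, -0.02, 0, 0, 0, 0.7],
  [0, 0, -0.009, 0, 0, 0, 0.7],
  [0, 0, 0, 0, 0, 0, 0.7],
])

```text
t: 4.8
tcp_pos: [570.6, 213.4, 11.8]
ee_rot: [-2.207, -2.234, 0.002]
ft_force: [-0.2, -0.1, 0.6]
grip_width: 0.698
```

send_rows([
  [0, 0, 0, 0, 0, 0, 0.2],
  [0, 0, 0, 0, 0, 0, 0.1],
  [0, 0, 0, 0, 0, 0, 0.1],
  [0, 0, 0, 0, 0, 0, 0.0],
  [0, 0, 0, 0, 0, 0, 0.0],
  [0, 0, 0, 0, 0, 0, 0.0],
], newtons=30)

```text
t: 5.4
tcp_pos: [571.4, 214.5, 13.5]
ee_rot: [2.205, 2.235, 0.002]
ft_force: [-0.5, -2.2, 6.8]
grip_width: 0.254
```

send_rows([
  [0, -0.005, 0, 0, 0, 0, 0],
  [0, -0.01, 0, 0, 0, 0, 0],
  [0, -0.01, 0, 0, 0, 0, 0],
  [0, -0.01, 0, 0, 0, 0, 0],
  [0, -0.01, 0, 0, 0, 0, 0],
  [0, -0.01, 0, 0, 0, 0, 0],
  [0, -0.01, 0, 0, 0, 0, 0],
  [0, -0.01, 0, 0, 0, 0, 0],
  [0, -0.01, 0, 0, 0, 0, 0],
  [0, -0.01, 0, 0, 0, 0, 0],
  [0, -0.01, 0, 0, 0, 0, 0],
  [0, -0.01, 0, 0, 0, 0, 0],
  [0, -0.005, 0, 0, 0, 0, 0],
  [0, 0, 0, 0, 0, 0, 0],
  [0, 0, 0, 0, 0, 0, 0],
])

```text
t: 6.9
tcp_pos: [571.5, 94.2, 13.5]
ee_rot: [2.205, 2.235, 0.002]
ft_force: [-0.8, -1.9, 6.6]
grip_width: 0.251
```

send_rows([
  [0, 0, 0, 0, 0, 0, 0.3],
  [0, 0, 0, 0, 0, 0, 0.4],
  [0, 0, 0, 0, 0, 0, 0.6],
  [0, 0, 0, 0, 0, 0, 0.7],
  [0, 0, 0, 0, 0, 0, 0.7],
  [0, 0, 0.02, 0, 0, 0, 0.7],
  [0, 0, 0.03, 0, 0, 0, 0.7],
  [0, 0, 0.04, 0, 0, 0, 0.7],
  [0, 0, 0.03, 0, 0, 0, 0.7],
  [0, 0, 0, 0, 0, 0, 0.7],
  [0, 0, 0, 0, 0, 0, 0.7],
])

```text
t: 8.0
tcp_pos: [570.6, 94.5, 132.3]
ee_rot: [2.206, 2.236, 0.0]
ft_force: [-0.1, -0.2, -0.0]
grip_width: 0.701
```

Run:
```python
from bench import ctrl
from h import *
o=ctrl.get_obs(); im=ctrl.get_image("wrist"); np.savez("w3.npz",**im,ee_rot=o["ee_rot"],tcp_pos=o["tcp_pos"])
print(o["tcp_pos"],o["ee_rot"],o["ft_force"],o["grip_width"])
cv2.imwrite("pics/w3.png",im["color"][:,:,::-1])
w=wristworld(im,o)
m=(w[...,2]>33)&(w[...,2]<46)&(abs(w[...,0]-571)<40)&(w[...,1]<266)&(w[...,1]>60)
n,l,s,c=cv2.connectedComponentsWithStats(m.astype(np.uint8))
for i in range(1,n):
  if s[i,4]>200:
    t=w[l==i]
    print(s[i],len(t),cv2.minAreaRect(t[:,:2].astype(np.float32)),np.median(t,0),t.min(0),t.max(0))
```

```text
[570.64775466  94.4895005  132.25160992] [2.20594864e+00 2.23649481e+00 3.42169147e-04] [-0.11631926 -0.24915979 -0.04829648] 0.7005767120693384
[ 265    0   39  228 7899] 7899 ((570.7455444335938, 152.5723876953125), (22.06896209716797, 139.80242919921875), 0.5385800004005432) [570.65828832 162.27740537  39.79150384] [559.08482985  82.64804395  35.75748752] [582.15412122 222.41964509  42.63833446]
```

View pics/w3.png

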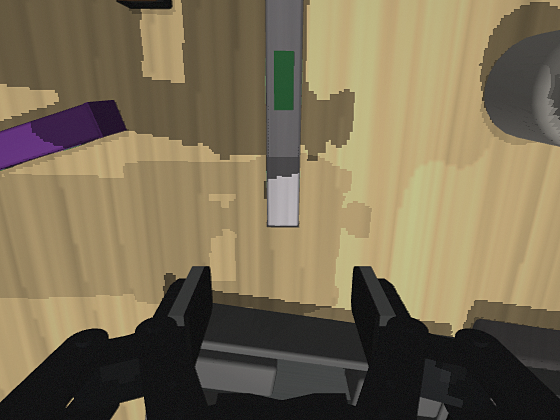

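Run:
```python
from h import *
d=load("w3.npz"); w=wristworld(d,d); c=d["color"].astype(int)
g=(c[...,1]>c[...,0]+25)&(c[...,1]>c[...,2]+15); p=w[g]; print(len(p),p.min(0),p.max(0),p.mean(0))
col=w[:,284]; t=col[(col[:,2]>37)]; print(t[:,1].min(), t[:,1].max(), w[0:2,284], w[224:230,284])
```

```text
1162 [nan nan nan] [nan nan nan] [nan nan nan]
-20.343325305199983 221.59141092271625 [[570.0759999  221.59141092  40.50657294]
 [570.08692877 221.19355697  39.95674757]] [[ 5.72302773e+02  8.51621506e+01  4.00885509e+01]
 [ 5.72314681e+02  8.44284984e+01  4.00945641e+01]
 [ 5.72348778e+02  8.30930107e+01  3.85690652e+01]
 [ 5.72913938e+02  6.73010567e+01  4.96263766e-01]
 [ 5.72932417e+02  6.63162877e+01  1.95704492e-01]
 [ 5.72962408e+02  6.50135410e+01 -8.87963336e-01]]
```

send_rows([
  [0, 0.028, 0, 0, 0, 0, 0.7],
  [0, 0.028, 0, 0, 0, 0, 0.7],
  [0, 0.0275, 0, 0, 0, 0, 0.7],
  [0, 0, -0.03, 0, 0, 0, 0.7],
  [0, 0, -0.03, 0, 0, 0, 0.7],
  [0, 0, -0.03, 0, 0, 0, 0.7],
  [0, 0, -0.02, 0, 0, 0, 0.7],
  [0, 0, -0.011, 0, 0, 0, 0.7],
  [0, 0, 0, 0, 0, 0, 0.7],
  [0, 0, 0, 0, 0, 0, 0.2],
  [0, 0, 0, 0, 0, 0, 0.1],
  [0, 0, 0, 0, 0, 0, 0],
  [0, 0, 0, 0, 0, 0, 0],
  [0, 0, 0, 0, 0, 0, 0],
  [0, 0, 0, 0, 0, 0, 0],
], newtons=60)

```text
t: 9.55
tcp_pos: [571.4, 178.1, 12.5]
ee_rot: [2.205, 2.236, 0.002]
ft_force: [-1.1, 0.8, 6.9]
grip_width: 0.249
```

send_rows([
  [0, 0, 0.005, 0, 0, 0, 0],
  [0, 0, 0.01, 0, 0, 0, 0],
  [0, 0, 0.02, 0, 0, 0, 0],
  [0, 0, 0.025, 0, 0, 0, 0],
  [0, 0, 0.03, 0, 0, 0, 0],
  [0, 0, 0.03, 0, 0, 0, 0],
  [0, 0, 0.02, 0, 0, 0, 0],
  [0, 0, 0, 0, 0, 0, 0],
  [0, 0, 0, 0, 0, 0, 0],
])

```text
t: 10.45
tcp_pos: [570.3, 177.9, 150.7]
ee_rot: [-2.206, -2.236, 0.001]
ft_force: [-0.0, 0.9, -4.2]
grip_width: 0.248
```

Run:
```python
from bench import ctrl
from h import *
o=ctrl.get_obs(); im=ctrl.get_image("wrist")
print(o["t"],o["tcp_pos"],o["ee_rot"],o["ft_force"],o["torque"],o["grip_width"])
cv2.imwrite("pics/w4.png",im["color"][:,:,::-1])
im=ctrl.get_image("side")
cv2.imwrite("pics/s4.png",im["color"][:,:,::-1])
```

```text
10.45 [570.31711486 177.91862079 150.69036717] [-2.20576277e+00 -2.23624803e+00  1.05205662e-03] [-0.01506033  0.8655718  -4.21201202] [ 0.06029184  0.04681384 -0.0267864 ] 0.24831306917196408
```

View pics/w4.png

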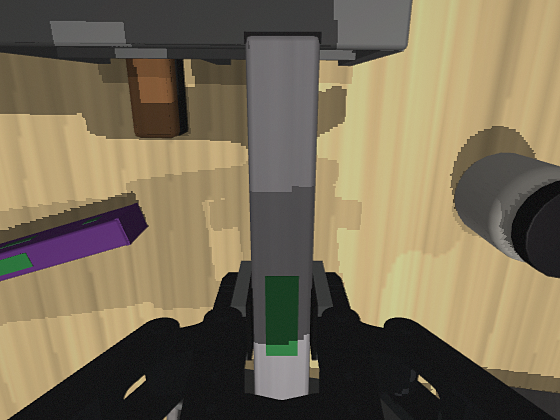

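View pics/s4.png

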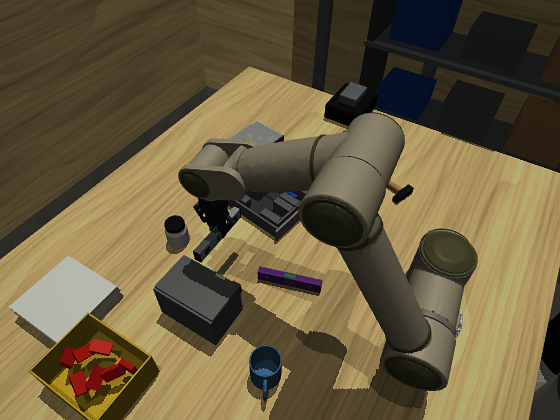

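send_rows([
  [0, -0.02, 0.005, 0, 0, 0, 0],
  [0.002, -0.03, 0, 0, 0, 6, 0],
  [0.002, -0.03, 0, 0, 0, 6.7, 0],
  [0.002, -0.03, 0, 0, 0, 6.7, 0],
  [0.002, -0.03, 0, 0, 0, 6.7, 0],
  [0.002, -0.025, 0, 0, 0, 6.7, 0],
  [0.002, -0.02, 0, 0, 0, 6.7, 0],
  [0.002, -0.02, 0, 0, 0, 6.7, 0],
  [0.002, -0.015, 0, 0, 0, 6.7, 0],
  [0.002, -0.015, 0, 0, 0, 6.7, 0],
  [0.002, -0.01, 0, 0, 0, 6.7, 0],
  [0.002, -0.01, 0, 0, 0, 6.7, 0],
  [0.003, -0.005, -0.005, 0, 0, 7.4, 0],
  [0, 0, 0, 0, 0, 0, 0],
  [0, 0, 0, 0, 0, 0, 0],
  [0, 0, 0, 0, 0, 0, 0],
])

```text
t: 12.15
tcp_pos: [595.5, -81.6, 151.0]
ee_rot: [-0.245, -3.131, -0.0]
ft_force: [0.1, 0.1, -3.7]
grip_width: 0.244
```

Run:
```python
from bench import ctrl
from h import *
o=ctrl.get_obs(); im=ctrl.get_image("wrist"); np.savez("w5.npz",**im,ee_rot=o["ee_rot"],tcp_pos=o["tcp_pos"])
M=R.from_rotvec(o["ee_rot"]).as_matrix()
print(o["t"],o["tcp_pos"],np.degrees(np.arctan2(M[1,1],M[0,1])),M[:,2].round(4),o["ft_force"],o["torque"],o["grip_width"],o["q"])
cv2.imwrite("pics/w5.png",im["color"][:,:,::-1])
w=wristworld(im,o); z=w[...,2]
m=((z>42)&(z<53)).astype(np.uint8); m=cv2.morphologyEx(m,cv2.MORPH_OPEN,np.ones((9,9)))
n,l,s,c=cv2.connectedComponentsWithStats(m)
for i in range(1,n):
    if s[i,4]>600:
        p=w[l==i]; r=cv2.minAreaRect(p[:,:2].astype(np.float32))
        print(s[i],np.round(r[0],1),np.round(r[1],1),round(r[2],1),np.median(p[:,2]).round(1))
mm=(z>165)&(z<195); n,l,s,c=cv2.connectedComponentsWithStats(mm.astype(np.uint8))
for i in range(1,n):
    if s[i,4]>600:
        p=w[l==i]; r=cv2.minAreaRect(p[:,:2].astype(np.float32)); print("hi",s[i],r,np.median(p,0),p.min(0),p.max(0))
```

```text
12.15 [595.53727202 -81.62185317 151.01180323] 81.06578813809423 [-7.e-04  3.e-04 -1.e+00] [ 0.13936126  0.09838607 -3.73922225] [-0.02086058  0.00065158  0.00373135] 0.24382736671760805 [-3.30941073e-01  5.47310604e-01  1.36472549e+00  7.07063075e-05
  1.23028437e+00 -1.74582969e+00]
[   0    0  403   65 7199] [ 477.6 -112. ] [241.8  35.7] 81.0 49.3
[ 317   31   40  127 4322] [528.  -35.2] [23.6 77.9] 81.1 48.6
[   0   33   59  127 5555] [ 498. -235.] [29.7 78.5] 81.2 48.6
[  40   32   82  128 6268] [ 504.4 -192.2] [51.  79.4] 80.6 48.6
[ 123   32   82  127 6082] [ 511.4 -144.9] [45.7 78.5] 81.5 48.6
[ 202   32   46  127 4927] [ 517.7 -105.4] [26.8 78.3] 81.2 48.7
[356 205  16  70 869] [630.5 -25.9] [ 8.4 55.8] 81.6 49.4
[ 173  243   42   83 2700] [ 650.2 -157.5] [29.2 72.4] 80.6 48.7
[217 243  34  31 830] [ 630.9 -123. ] [25.7 23.5] 82.2 48.7
[313 242  32  31 644] [641.6 -52.9] [23.8 24.2] 82.7 48.7
[  38  244   55   93 3616] [ 638.6 -259.9] [36.9 80. ] 81.0 48.7
[  82  244   51   92 3506] [ 643.6 -223.5] [29.3 78.8] 81.6 48.7
hi [  205    32   154   368 27038] ((567.3513793945312, -77.08757019042969), (48.46559524536133, 135.38134765625), 81.60636901855469) [559.80454854 -74.91134747 178.34543145] [ 499.02777846 -104.1565862   165.00270883] [634.45625532 -55.0742566  194.99708867]
```

View pics/w5.png

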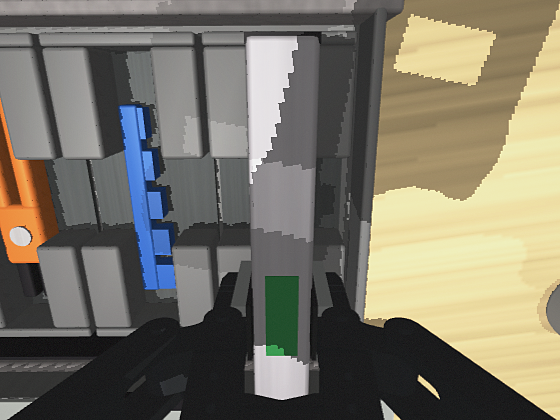

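Run:
```python
from h import *
d=load("w5.npz"); w=wristworld(d,d)
a=np.radians(-8.8); X=np.array([np.cos(a),np.sin(a)]); Y=np.array([-X[1],X[0]])
C=np.array([593.5,-82.05])
t=d["tcp_pos"][:2]-C; print("tcp in bay",t@X,t@Y)
z=w[...,2]; m=(z>172)&(z<184); m[240:]=0
p=w[m]; print(cv2.minAreaRect(p[:,:2].astype(np.float32)))
q=p[:,:2]-C; print("x",(q@X).min(),"y",(q@Y).min(),(q@Y).max())
for lo in (-95,-80,-60,-45):
    s=(q@X>lo)&(q@X<lo+12); yy=(q@Y)[s]
    if len(yy): print(lo,np.percentile(yy,[1,99]).round(1),np.median(p[s][:,2]).round(1))
m=(z>42)&(z<53); q=w[m][:,:2]-C
for x0 in(-70,-50,40):
    s=abs(q@X-x0)<3; yy=np.sort((q@Y)[s]); yy=yy[abs(yy)<55]; i=np.argmax(np.diff(yy)); print(x0,yy.min().round(1),yy[i].round(1),yy[i+1].round(1),yy.max().round(1))
for y0 in(-26,26):
    s=abs(q@Y-y0)<4; xx=np.sort((q@X)[s]); xx=xx[abs(xx)<100]; i=np.argmax(np.diff(xx)); print("gap",xx[i],xx[i+1])
```

```text
tcp in bay 1.9477896294006634 0.7347806146641906
((532.9990234375, -71.45025634765625), (22.604406356811523, 65.60216522216797), 80.62928771972656)
x -94.22291703587709 y -9.863682866624824 12.834346785937813
-95 [-9.4 12.3] 178.1
-80 [-9.3 12.1] 178.2
-60 [-9.4 12.1] 178.2
-45 [-9.5 11.9] 178.2
-70 -54.9 -21.5 24.6 48.1
-50 -54.9 -21.5 24.6 47.7
40 -54.8 -22.1 24.2 48.4
gap -32.13842469683663 31.503463712895027
gap -32.9576694397568 31.0724243616232
```

send_rows([
  [-0.0012, -0.0011, -0.01, 0, 0, 0, 0],
  [0, 0, -0.02, 0, 0, 0, 0],
  [0, 0, -0.02, 0, 0, 0, 0],
  [0, 0, -0.02, 0, 0, 0, 0],
  [0, 0, -0.01, 0, 0, 0, 0],
  [0, 0, 0, 0, 0, 0, 0],
  [0, 0, 0, 0, 0, 0, 0],
])

```text
t: 12.9
tcp_pos: [594.9, -83.2, 71.9]
ee_rot: [0.242, 3.131, -0.0]
ft_force: [0.4, -0.1, -3.2]
grip_width: 0.247
```

Run:
```python
from bench import ctrl
from h import *
o=ctrl.get_obs(); d=ctrl.get_image("wrist")
cv2.imwrite("pics/w6.png",d["color"][:,:,::-1])
print(o["tcp_pos"],o["ft_force"])
w=wristworld(d,o)
a=np.radians(-8.8); X=np.array([np.cos(a),np.sin(a)]); Y=np.array([-X[1],X[0]]); C=np.array([593.5,-82.05])
z=w[...,2]; m=(abs(z-o["tcp_pos"][2]-27)<6); m[240:]=0
q=w[m][:,:2]-C; print("x",(q@X).min(),np.percentile(q@Y,[1,99]))
m=(z>44)&(z<53); q=w[m][:,:2]-C
for x0 in(-80,-60,-45):
    s=abs(q@X-x0)<3; yy=np.sort((q@Y)[s]); yy=yy[abs(yy)<45]; i=np.argmax(np.diff(yy)); print(x0,yy.min().round(1),yy[i].round(1),yy[i+1].round(1),yy.max().round(1))
```

```text
[594.86344964 -83.21786908  71.88552276] [ 0.44575    -0.13613811 -3.21283244]
x -94.63160511858476 [-11.16956183  10.29166997]
-80 -44.9 -19.0 18.7 45.0
-60 -44.9 -18.9 18.9 45.0
-45 -45.0 -18.9 18.9 45.0
```

View pics/w6.png

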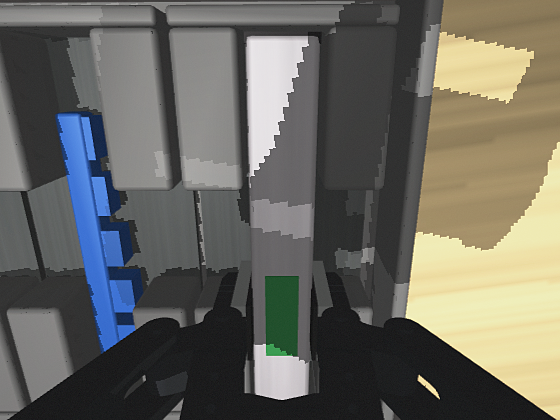

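send_rows([
  [0, 0, -0.01, 0, 0, 0, 0],
  [0, 0, -0.012, 0, 0, 0, 0],
  [0, 0, -0.01, 0, 0, 0, 0],
  [0, 0, -0.008, 0, 0, 0, 0],
  [0, 0, -0.004, 0, 0, 0, 0],
  [0, 0, -0.002, 0, 0, 0, 0],
  [0, 0, 0, 0, 0, 0, 0],
  [0, 0, 0, 0, 0, 0, 0],
])

```text
t: 13.75
tcp_pos: [594.8, -83.2, 25.6]
ee_rot: [0.241, 3.132, -0.0]
ft_force: [-0.2, 0.6, -2.2]
grip_width: 0.249
```

send_rows([
  [0, 0, -0.001, 0, 0, 0, 0],
  [0, 0, 0, 0, 0, 0, 0],
  [0, 0, 0, 0, 0, 0, 0],
])

```text
t: 14.05
tcp_pos: [594.6, -83.1, 24.4]
ee_rot: [0.241, 3.132, -0.0]
ft_force: [0.0, -0.3, -3.3]
grip_width: 0.249
```

send_rows([
  [0, 0, -0.001, 0, 0, 0, 0],
  [0, 0, 0, 0, 0, 0, 0],
  [0, 0, 0, 0, 0, 0, 0],
])

```text
t: 14.35
tcp_pos: [594.7, -83.2, 23.5]
ee_rot: [0.241, 3.132, -0.0]
ft_force: [0.2, -0.3, 0.2]
grip_width: 0.245
```

send_rows([
  [0, 0, -0.0005, 0, 0, 0, 0],
  [0, 0, 0, 0, 0, 0, 0.28],
  [0, 0, 0, 0, 0, 0, 0.33],
  [0, 0, 0, 0, 0, 0, 0.4],
  [0, 0, 0, 0, 0, 0, 0.45],
  [0, 0, 0, 0, 0, 0, 0.45],
  [0, 0, 0, 0, 0, 0, 0.45],
])

```text
t: 15.05
tcp_pos: [594.5, -83.1, 22.8]
ee_rot: [-0.241, -3.132, 0.0]
ft_force: [0.3, 0.1, -0.0]
grip_width: 0.444
```

send_rows([
  [0, 0, 0.01, 0, 0, 0, 0.45],
  [0, 0, 0.02, 0, 0, 0, 0.45],
  [0, 0, 0.03, 0, 0, 0, 0.45],
  [0, 0, 0.04, 0, 0, 0, 0.45],
  [0, 0, 0.04, 0, 0, 0, 0.45],
  [0, 0, 0.04, 0, 0, 0, 0.45],
  [-0.01, 0, 0.03, 0, 0, 0, 0.45],
  [-0.01, 0, 0.03, 0, 0, 0, 0.45],
  [0, 0, 0, 0, 0, 0, 0.45],
  [0, 0, 0, 0, 0, 0, 0.45],
])

```text
t: 16.05
tcp_pos: [574.5, -83.1, 263.5]
ee_rot: [0.241, 3.131, -0.0]
ft_force: [-0.0, -0.9, -1.1]
grip_width: 0.447
```

Run:
```python
from bench import ctrl
from h import *
o=ctrl.get_obs(); d=ctrl.get_image("wrist")
cv2.imwrite("pics/w7.png",d["color"][:,:,::-1])
s=ctrl.get_image("scene"); cv2.imwrite("pics/s7.png",s["color"][:,:,::-1])
w=wristworld(d,o)
a=np.radians(-8.8); X=np.array([np.cos(a),np.sin(a)]); Y=np.array([-X[1],X[0]]); C=np.array([593.5,-82.05])
z=w[...,2]; q=(w[...,:2]-C); x=q@X; y=q@Y
m=(abs(y)<16)&(abs(x)<110)&(z>25)&(z<70)
p=w[m]; print(cv2.minAreaRect(p[:,:2].astype(np.float32)),"z",np.percentile(p[:,2],[5,50,95]),"x",np.percentile(x[m],[0.5,99.5]),"y",np.percentile(y[m],[1,99]),o["t"],o["grip_width"],o["tcp_pos"])
for lo in range(-95,95,25):
    k=m&(x>lo)&(x<lo+20); print(lo,np.percentile(y[k],[2,98]).round(1) if k.any() else None,np.median(z[k]).round(1))
A=world(load("s0.npz"));
```

```text
((593.8217163085938, -81.7259521484375), (31.77062225341797, 219.336181640625), 81.04092407226562) z [47.66731753 50.66666793 52.09161356] x [-109.34616783  108.8546542 ] y [-14.05441775  13.90315011] 16.05 0.44746449853254777 [574.46362938 -83.0940248  263.50862649]
-95 [-10.6  10. ] 50.7
-70 [-12.   10.3] 50.7
-45 [-10.9   9.6] 50.8
-20 [-11.1   9.9] 51.1
5 [-11.3  10.2] 51.0
30 [-11.4   9.4] 50.8
55 [-11.6   9.8] 50.9
80 [-11.8  10. ] 50.8
```

View pics/w7.png

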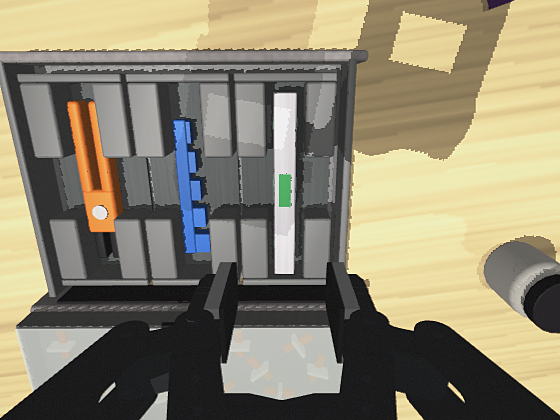

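View pics/s7.png

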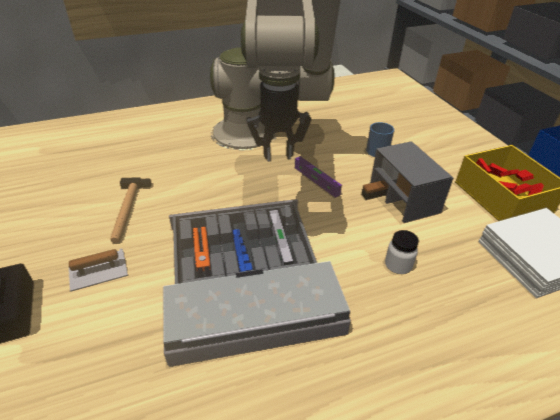

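```bash
python3 -c "
from bench import ctrl
print(ctrl.close_job())"
```

```text
the job is handed in; nothing more can be done
None
```

The level is in the left bay (a), which was the free one, and the job is handed in at about 16 s of the 51 s allowed. I gripped its exposed end, slid it 120 mm out of the rack, gripped it again at its middle, and lowered it until the force showed it resting on the floor. Then I let go and backed off.

**Level:**
- The last wrist picture puts its top at 50.8 mm, so its centre is about 20 mm above the bay floor. It is about 0.8 mm off the bay's centre line.
- It stands upright and lies along the bay to within about 0.5°.
- It is centred lengthwise to about 1 mm. I measured that just before lowering, and checked it only by eye in the last picture.

**Other things:** the pliers, gauge, block, jar, mug, mallet and trowel look unmoved in the last scene picture. I judged them by eye and did not measure them.

No check failed. One automatic outline of the level in the last picture also took in the bay's end walls, so I ignored it and used the strip-by-strip measurements instead.

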